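Close the specimen case and snap its draw latch

ROBOT

A 6-joint arm with a two-finger parallel gripper is mounted at the origin on a cart in front of the work surface, level with it; the furniture and walls round the work are solid. World frame = base frame: x ahead of the robot, y to its left, z up, the work surface at z = 0. Lengths are in m, angles in rad, forces in N, time in s.
With the tool pointing down it reaches from about 0.3 to 0.95 m from the base axis. Payload 3.1 kg.
Tool frame: the origin (TCP) lies midway between the tips of the shut fingers; the grasp point (between the pads) lies 19 mm behind it; z points along the fingers, y is the line along which they close (so a half turn about z gives the same grasp; the last joint's range is limited). The gripper opens to 85 mm and grips with 20 to 120 N. Pads are 22 mm wide; open, the fingers measure 114 mm over their backs; the gripper's body (76 mm by 85 mm) begins 54 mm behind the grasp point. The pads swing forward as they close: fully open they stand 13 mm farther back than shut.
Start: joints at [-1.384, 0.308, 1.634, -0, 1.2, -0.07], TCP at [0.159, -0.605, 0.231] pointing down, gripper open.
Joint ranges: [-3.06, 3.06], [-0.79, 1.96], [0.05, 2.63], [-1.19, 4.34], [0.05, 2.64], [-2.94, 2.94]. Speed limits (rad/s): [2.79, 2.79, 3.14, 3.14, 3.14, 3.14].

INTERFACE

Orientations are given as [roll, pitch, yaw] about the fixed x, y, z axes, in that order (R = Rz(yaw) Ry(pitch) Rx(roll)).
In Python, from bench import sensors, cams, ticket gives the robot as it stands.
- The arm moves only by the tool play_rows, never from a script. Its argument "plan" is a list of rows, each an object with "gripper": the closure, from 0 (fully open) to 1 (shut); "offset": the shift along the tool's x, y, z in cm, a list of three; "yaw": the turn about the tool's z in rad. In form: [{"gripper": gripper, "offset": [dx, dy, dz], "yaw": yaw}, ...]. A call has 1 to 20 rows; each row is the pose to reach, as a shift and turn from the pose commanded when the call began, along the tool's axes at that moment; what a row does not reach only later rows make up. A row lasts 1/8 s, in which the tool goes at most 62.5 mm and 10.7 degrees, less where a joint would pass 70% of its speed; a pose out of reach is approached as far as the arm can. A call with a gripper value outside its range is refused whole. The fingers move at their own pace and stop on an object; the grip force is fixed at half the most. Time passes only in rows, so rows that repeat a pose let the fingers close. It gives the time, the measured TCP pose, the force, the opening and the grip force at its end, in the units of the state.
- sensors.observe(): the state, without advancing time (a new reading comes with each control period).
- cams.capture(name): name is "side" or "top" or "wrist"; returns a dict with "image" (384x512x3 uint8, red, green, blue), "range_z" (384x512 float32, m along the optical axis (not along the pixel's ray), 0 where there is no reading), "vfov" (degrees; the focal length in pixels is half the picture's height over the tangent of half this angle, whatever the lens; pixels are square), "cx", "cy" (the principal point, pixels), "extrinsics" (4x4, takes a point from camera to world coordinates); the wrist camera has in their place "tool_from_camera" (4x4, takes a point from camera to tool coordinates, whose origin is the TCP and whose axes are the flange's). Camera axes: x right, y up, looking along -z (the intrinsics and any distortion apply to the point x, -y, -z); pixel columns grow to the right and rows downward; lengths in m; the calibration is good to about 2 mm. A picture is of the moment at which its call begins: read the wrist's pose just before it.
- ticket.close_job(): hands the job in; it is judged then, once.
The state is a dict: "t": time; "joint_positions": joint angles; "dq": joint speeds; "tau": joint torques, N m; "tool_pos": TCP position; "tcp_rot": TCP orientation; "force": force on the tool from outside, world axes, zero at the start; "torque": the same for the moment, N m; "finger_gap": opening from 0.0 (shut) to 1.0 (fully open); "finger_force": force on a finger pad.
Only numpy, scipy, OpenCV 4.12 (cv2) and the standard library are available. Lean on these libraries where they do the work, as an engineer would, in place of code of your own. Each camera call takes 0.05 s, during which the arm holds its last target. There are 200 camera calls.

TASK

Get the specimen case ready for transport: bring its lid down onto the rubber seal, swing the latch's wire bail up and over the keeper on the lid, then press the red-sleeved lever down past dead centre until it snaps home and the lid is clamped. The case stands loose on the bench, so press gently, no harder than the latch needs, and do not shove it out of place; leave the bottle, the loupe and the blue slide box beside it where they are.

Things in the scene. Friction and masses are not known exactly. Their poses are not given: they have to be found in the camera images.
- case: Aluminium specimen case, 180 deep (x) x 240 wide (y), body 139 mm tall, some 3.5 kg, loose on rubber feet (slides at 15 to 25 N). Origin under its middle; x to the back (hinge side), y along the front, z up. The front wall, latch at y = 0, is at x = -90 mm, facing the robot. Closed it is 177 mm tall: a gripper upright before the latch hits the lid, so lean it back (25 to 30 deg).
- lid_front (a point): Middle of the upper front edge of the aluminium lid (180 x 240 x 36 mm), 180 mm before and 36 mm above its hinge line (case x = +90, z = 141 mm). Axes: x to the back, y along the front, z out of the flat top, so their pitch is the opening angle: 0.3 to 0.7 rad at the start. The friction hinge stays put; about 5 N near the front edge pushes it down.
- seal_front (a point): Middle of the front strip of the black rubber seal in the case's rim, on its top, 80 mm before the case's middle. Sprung, 20 N per mm. Lid lying on it unclamped: lid_front about 182 mm above the worktop; clamped: about 178 mm.
- keeper_seat (a point): Where the middle of the bail's bar lies when hooked: in the trough of the dark steel keeper (34 mm wide in y) on the lid's front face, 7.7 mm before that face and 14 mm above the lid's lower face. Axes as the lid's. The trough is open at the top, 8.5 mm deep in x; behind it the lid's face goes on 22 mm higher.
- keeper_lip (a point): Middle of the top front edge of the keeper's upturned lip, 5.3 mm before and 2.5 mm above the seat; the lip is 2.5 mm thick. The bar must come over it from above.
- lever_pivot (a point): Axis of the latch lever, along case y, fixed to the case body at x = -104 mm, z = 118 mm, y = 0.
- lever (a joint): Angle (rad) of the steel lever (34 wide, 62 long, 4 mm thick). 0 = home, straight down before the front wall (hard stop); 1.57 points out to the robot; 1.9 to 2.2 at the start; stop at 2.35. Stays where it is left (friction 0.16 N m). Bail hooked: takes up the seal from 1.1, stiffest at about 0.8 (some 0.5 N m, 10 N on the sleeve), dead centre at about 0.3, then pulls itself home.
- lever_grip (a point): Middle of the outer face of the red sleeve (24 long, 36 mm wide) at the lever's free end: 50 mm from the pivot along the lever, 10.5 mm to its outer side (lever home: the side towards the robot).
- bail (a joint): Angle (rad) of the U-shaped wire bail on the lever. 0 = clamped, pointing up; grows as it swings outwards and down onto the lever; 3.0 = folded on the lever (stop), where it lies by its weight at the start. Its lean from upright, away from the case, = bail - lever - 0.066. Leaning over to the case it falls against the lid and rests at a lean of about -0.5.
- bail_pin (a point): Axis of the bail's pins on the lever, along y, 18 mm from the lever pivot. Lever home: 2.7 mm towards the case and 17.8 mm below the pivot; it turns with the lever.
- bail_bar (a point): Middle of the bail's straight crossbar: steel wire 5.6 mm thick, 47 mm long along y, 56.1 mm from the pins. Side wires 5 mm thick at y = -23.5 and +23.5 mm, either side of lever and keeper. Folded onto the lever the bar stands about 12 mm past the lever's end, so a leaning finger can get before it and lift it.
- dropper_bottle: Brown dropper bottle, 34 mm across, 102 mm tall, upright beside the case; origin under its middle. Loose, leave it.
- loupe: Black eye loupe, 35 mm across, 40 mm tall, upright to the left before the case; origin under its middle. Loose, leave it.
- blue_slide_box: Blue microscope-slide box, 33 x 84 x 32 mm, to the right before the case; origin under its middle. Loose, leave it. Farther right the lamp's two grey light guides (fixed) arch up to about 0.3 m: pass well above them on the way to the case.
Mind the look-alikes: they are no part of the job. Leave any yellow look-alike of the dropper_bottle alone.

How it is judged:
On the way, in this order (a step that is already met when the one before it is completed fails the run):
1. the lid is down on its seal (z of lid_front in the frame of case below 0.186 m), for 0.2 s.
2. the bail's bar is over the keeper's lip, on the lid's side of it (x of bail_bar in the frame of keeper_seat above -0.002 m and z of bail_bar in the frame of keeper_seat between -0.004 and 0.025 m), for 0.2 s.
At the end, for the whole second after the job is handed in: The lever is home (within 0.06 rad of its stop), the bail's bar lies in the keeper (within 5 mm of its seat), the lid is pulled down on the compressed seal (its upper front edge under 180.3 mm above the case's underside), the bottle stands upright, and the case is within 30 mm of where it stood (value of joint lever below 0.06 rad and z of lid_front in the frame of case below 0.1803 m and distance between bail_bar and keeper_seat below 0.005 m and angle between dropper_bottle's own z axis and vertical below 0.2 rad and distance of case from where it was at the start of the episode below 0.03 m); the robot touches nothing.
It fails at once if the dropper bottle is shifted by more than 30 mm or knocked over (distance of dropper_bottle from where it was at the start of the episode above 0.03 m or angle between dropper_bottle's own z axis and vertical above 0.5 rad).
It fails at once if the loupe is shifted by more than 30 mm (distance of loupe from where it was at the start of the episode above 0.03 m).
It fails at once if the slide box is shifted by more than 30 mm (distance of blue_slide_box from where it was at the start of the episode above 0.03 m).
It fails at once if the case is shoved more than 30 mm from its place (distance of case from where it was at the start of the episode above 0.03 m).
It fails at once if the fingers press on the case, its lid or its latch with more than 40 N (contact force between the fingers and case above 40 N).
It also fails if it takes over 61 s, if anything falls off the work surface, if the arm or the gripper's body presses on something with over 40 N, if the wrist force passes 120 N, or if a joint passes its speed limit or range.

## Working session

There is one attempt and no reset: what is moved stays moved. The work goes in short steps, Python scripts to look and compute and a tool call to move; the robot and the scene stay as the last step left them, time stands still between calls to the robot, and variables do not carry over. Pictures are saved under pics/ and viewed, at most 10 in all, crops included, and the job is handed in when it is done.

Besides the shell and the picture viewer there is one more tool, called after "Call:" by a JSON object that holds its "op" and its "data", one argument or row to a line. play_rows: Moves the arm, as the interface text tells. Its arguments: {"type":"object","properties":{"plan":{"type":"array","items":{"type":"object","properties":{"gripper":{"type":"number"},"offset":{"type":"array","items":{"type":"number"}},"yaw":{"type":"number"}}}}},"required":["plan"]}

```bash
ls; mkdir -p pics; cat > h.py <<'E'
import numpy as np,cv2
from bench import sensors,cams,ticket
from scipy.spatial.transform import Rotation as R
def pose():
    s=sensors.observe(); T=np.eye(4); T[:3,:3]=R.from_euler('xyz',s['tcp_rot']).as_matrix(); T[:3,3]=s['tool_pos']; return T,s
def cap(n):
    T,s=pose(); c=cams.capture(n); c['E']=T@np.array(c['tool_from_camera']) if n=='wrist' else np.array(c['extrinsics'])
    h=c['image'].shape[0]; f=h/2/np.tan(np.radians(c['vfov'])/2); d=c['range_z']
    v,u=np.mgrid[:h,:c['image'].shape[1]]
    P=np.stack([(u-c['cx'])/f*d,-(v-c['cy'])/f*d,-d],-1); c['f']=f
    W=P@c['E'][:3,:3].T+c['E'][:3,3]; W[d<=0]=np.nan; c['W']=W; return c
def save(n,im,s=1):
    cv2.imwrite('pics/'+n+'.png',cv2.resize(im[...,::-1],None,fx=s,fy=s,interpolation=cv2.INTER_CUBIC))
E
python3 - <<'E'
from h import *
s=sensors.observe(); print({k:(np.round(v,3).tolist()) for k,v in s.items()})
a=cap('side');b=cap('top')
save('a',np.vstack([a['image'],b['image']]),0.78)
for c in(a,b): print([k for k in c], c['vfov'],c['cx'],c['cy'],np.round(c['E'],3).tolist())
E
```

```text
pics
{'t': 0.0, 'joint_positions': [-1.384, 0.309, 1.635, 0.0, 1.2, -0.07], 'dq': [0.001, -0.002, 0.001, -0.001, -0.001, -0.002], 'tau': [-0.0, -41.525, -27.666, -0.0, 0.01, -0.0], 'tool_pos': [0.159, -0.604, 0.23], 'tcp_rot': [-3.139, -0.0, 0.257], 'force': [-0.266, 0.848, -0.328], 'torque': [-0.037, -0.041, -0.025], 'finger_force': 0.0, 'finger_gap': 1.001}
['image', 'range_z', 'vfov', 'cx', 'cy', 'extrinsics', 'E', 'f', 'W'] 42.10921141902504 258.3480194027693 187.396167031288 [[-0.229, 0.693, -0.683, -0.188], [-0.973, -0.169, 0.154, 0.441], [-0.008, 0.7, 0.714, 0.895], [0.0, 0.0, 0.0, 1.0]]
['image', 'range_z', 'vfov', 'cx', 'cy', 'extrinsics', 'E', 'f', 'W'] 44.32466557618324 254.85793029494954 192.63224944645776 [[-0.027, 0.996, -0.08, 0.449], [-0.999, -0.028, -0.018, 0.257], [-0.02, 0.079, 0.997, 1.126], [0.0, 0.0, 0.0, 1.0]]
```

View pics/a.png

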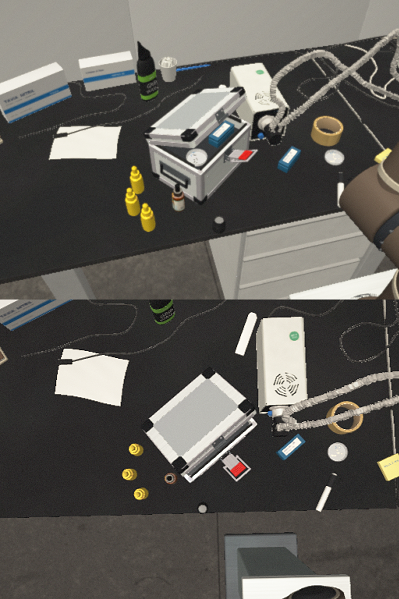

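The picture (0.78 scale, side view above, top view below) shows the open case around top px (256,160), with the red sleeve at (304,213). The brown bottle is at (218,229), the loupe at (259,269) and the blue slide box at (372,188). The light guides are to the right of the box.

Look-alikes:
- **Yellow bottles:** three, at top px (173,192), (165,224) and (180,249), to be left alone.
- **Blue boxes:** the slide label inside the lid, and the real box on the bench.
- **White disc and yellow block on the right:** no part of the job.

There is only one case and one red sleeve. Next I'll measure the lid plane and the sleeve.

```bash
python3 - <<'E'
from h import *
rng=np.random.default_rng(0)
for n in('top','side'):
    c=cap(n);W=c['W'];im=c['image'].astype(int)
    r=(im[...,0]>150)&(im[...,1]<70)&(im[...,2]<70)&np.isfinite(W[...,2])&(W[...,2]>.08)
    print(n,'red',r.sum(),np.round(np.median(W[r],0),4), np.argwhere(r).mean(0)[::-1].round(0))
    m=np.isfinite(W[...,2])&(W[...,2]>.15)&(abs(W[...,0]-.47-0)<.25)&(abs(W[...,1]-.25)<.25)
    if n=='top':
        ys,xs=np.nonzero(m); print('bbox',xs.min(),xs.max(),ys.min(),ys.max(), np.nanmin(W[m],0),np.nanmax(W[m],0))
    P=W[m];best=0
    for _ in range(500):
        q=P[rng.choice(len(P),3,False)];nn=np.cross(q[1]-q[0],q[2]-q[0]);nn/=np.linalg.norm(nn)+1e-12
        k=abs((P-q[0])@nn)<.0025
        if k.sum()>best: best=k.sum();K=k
    Q=P[K];o=Q.mean(0);nn=np.linalg.svd(Q-o,full_matrices=False)[2][2];nn*=np.sign(nn[2])
    # lid x axis pitch: normal tilts toward +case x?
    yaw=np.arctan2(nn[1],nn[0]);op=np.arccos(nn[2]);print('plane',best,len(P),o.round(4),nn.round(4),'yaw',yaw,'open',op)
    ex=np.array([np.cos(yaw)*np.cos(op),np.sin(yaw)*np.cos(op),-np.sin(op)]);ey=np.array([-np.sin(yaw),np.cos(yaw),0])
    L=np.c_[(Q-o)@ex,(Q-o)@ey]; lo=np.percentile(L,.3,0);hi=np.percentile(L,99.7,0);print('ext',lo,hi,hi-lo)
    rect=cv2.minAreaRect((L*1000).astype(np.float32));print(rect)
    print('ctr',(o+ex*(lo+hi)[0]/2+ey*(lo+hi)[1]/2).round(4), 'front',(o+ex*lo[0]+ey*(lo+hi)[1]/2).round(4))
save('b',cap('top')['image'][90:260,170:340],3.5)
E
```

```text
top red 173 [0.4733 0.172  0.1486] [305. 217.]
bbox 180 409 96 232 [4.42754561e-01 8.55929351e-05 1.50042775e-01] [0.71999576 0.4257341  0.31479156]
plane 8517 11431 [0.6003 0.2784 0.2191] [0.3494 0.289  0.8913] yaw 0.6911999611058238 open 0.4705998493283795
ext [-0.16622225 -0.19223637] [0.09988615 0.11979528] [0.2661084  0.31203165]
((-16.124958038330078, -60.79566955566406), (410.0310974121094, 232.73193359375), 72.80345153808594)
ctr [0.6006 0.2317 0.2341] front [0.5093 0.1561 0.2945]
side red 119 [0.4699 0.1754 0.1474] [314. 199.]
plane 3654 6614 [0.5928 0.2822 0.2193] [0.3505 0.29   0.8905] yaw 0.6910833218515673 open 0.4722942319803371
ext [-0.17773955 -0.22142891] [0.10365177 0.11524107] [0.28139132 0.33666998]
((-12.40814208984375, -67.20164489746094), (412.7243957519531, 232.39065551757812), 72.42235565185547)
ctr [0.6013 0.2202 0.2362] front [0.5047 0.1404 0.3002]
```

View pics/b.png

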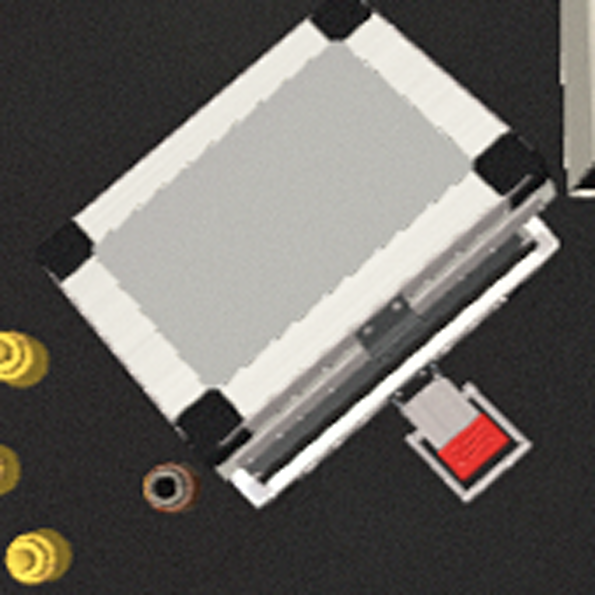

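The crop shows the lid, the dark keeper at (385,328), and the lever with the red sleeve at (475,445), with the folded bail around it. The bottle is at (168,487). Next I'll work out the case frame, lever angle and bar position.

```bash
python3 - <<'E'
from h import *
yaw=.691;op=.4715
nn=np.array([np.sin(op)*np.cos(yaw),np.sin(op)*np.sin(yaw),np.cos(op)])
ex=np.array([np.cos(yaw)*np.cos(op),np.sin(yaw)*np.cos(op),-np.sin(op)]);ey=np.array([-np.sin(yaw),np.cos(yaw),0])
C=[]
for n in('top','side'):
    c=cap(n);W=c['W'];o=np.array([.6,.278,.2191])
    m=(abs((W-o)@nn)<.004).astype(np.uint8)
    m=cv2.morphologyEx(m,cv2.MORPH_OPEN,np.ones((3,3)))
    k,l,st,ce=cv2.connectedComponentsWithStats(m);i=1+st[1:,4].argmax();Q=W[l==i]
    L=np.c_[(Q-o)@ex,(Q-o)@ey]; lo=np.percentile(L,.5,0);hi=np.percentile(L,99.5,0);h=((Q-o)@nn).mean()
    ctr=o+nn*h+ex*(lo+hi)[0]/2+ey*(lo+hi)[1]/2
    hinge=ctr+ex*.09-nn*.036
    x0=np.array([np.cos(yaw),np.sin(yaw),0]); org=hinge-.09*x0
    print(n,(hi-lo).round(4),'ctr',ctr.round(4),'hinge z',hinge[2],'org',org.round(4)); org[2]=0
    A=np.stack([x0,ey,[0,0,1]]);V=(W-org)@A.T
    im=c['image'].astype(int)
    r=(im[...,0]>150)&(im[...,1]<70)&(im[...,2]<70)&(V[...,2]>.1)
    print(' red case',np.median(V[r],0).round(4),np.nanmin(V[r],0).round(4),np.nanmax(V[r],0).round(4))
    p=V[r]; s=np.polyfit(p[:,0],p[:,2],1);print(' sleeve slope angle',np.pi/2+np.arctan(-s[0]))
    b=(V[...,0]<-.155)&(V[...,0]>-.2)&(abs(V[...,1])<.035)&(V[...,2]>.1)&~r
    print(' bar',b.sum(),np.median(V[b],0).round(4),np.percentile(V[b],5,0).round(4),np.percentile(V[b],95,0).round(4))
    f=(V[...,2]>.125)&(V[...,2]<.15)&(V[...,0]<-.07)&(V[...,0]>-.1)&(abs(V[...,1])<.13)
    print(' rim',f.sum(),np.percentile(V[f],2,0).round(4),np.percentile(V[f],98,0).round(4))
E
```

```text
top [0.1821 0.2401] ctr [0.6068 0.2828 0.2151] hinge z 0.142109385923612 org [0.5866 0.2661 0.1421]
 red case [-0.1473  0.0006  0.149 ] [-0.158  -0.0174  0.1415] [-0.1368  0.018   0.1564]
 sleeve slope angle 1.914061791776075
 bar 84 [-0.1652  0.0003  0.1582] [-0.1684 -0.023   0.1512] [-0.1575  0.0239  0.1608]
 rim 888 [-0.0915 -0.1174  0.1318] [-0.0735  0.1171  0.1479]
side [0.1819 0.2404] ctr [0.6045 0.285  0.2139] hinge z 0.14093433661234467 org [0.5844 0.2684 0.1409]
 red case [-0.148   0.0018  0.1476] [-0.1575 -0.0187  0.139 ] [-0.1357  0.0186  0.1531]
 sleeve slope angle 1.9562787336055283
 bar 83 [-0.1653 -0.0014  0.1555] [-0.1686 -0.0241  0.1477] [-0.1565  0.0243  0.1588]
 rim 974 [-0.0924 -0.1155  0.1258] [-0.0745  0.1198  0.1462]
```

Call:
{"op": "play_rows", "data": {
  "plan": [
    {"gripper": 1,"offset": [0,0,-22],"yaw": 0},
    {"gripper": 1,"offset": [0,0,-22],"yaw": 0},
    {"gripper": 1,"offset": [0,0,-22],"yaw": 0},
    {"gripper": 1,"offset": [0,0,-22],"yaw": 0},
    {"gripper": 1,"offset": [59,-71.3,-22],"yaw": -2.005},
    {"gripper": 1,"offset": [59,-71.3,-22],"yaw": -2.005},
    {"gripper": 1,"offset": [59,-71.3,-22],"yaw": -2.005},
    {"gripper": 1,"offset": [59,-71.3,-22],"yaw": -2.005},
    {"gripper": 1,"offset": [59,-71.3,-22],"yaw": -2.005},
    {"gripper": 1,"offset": [59,-71.3,-22],"yaw": -2.005},
    {"gripper": 1,"offset": [59,-71.3,-22],"yaw": -2.005},
    {"gripper": 1,"offset": [59,-71.3,-22],"yaw": -2.005},
    {"gripper": 1,"offset": [59,-71.3,-22],"yaw": -2.005},
    {"gripper": 1,"offset": [59,-71.3,-22],"yaw": -2.005},
    {"gripper": 1,"offset": [59,-71.3,-22],"yaw": -2.005},
    {"gripper": 1,"offset": [59,-71.3,-22],"yaw": -2.005},
    {"gripper": 1,"offset": [59,-71.3,-22],"yaw": -2.005},
    {"gripper": 1,"offset": [59,-71.3,-22],"yaw": -2.005},
    {"gripper": 1,"offset": [59,-71.3,-22],"yaw": -2.005},
    {"gripper": 1,"offset": [59,-71.3,-22],"yaw": -2.005}
  ]
}}

```text
t: 2.85
tool_pos: [0.5487, 0.2379, 0.4495]
tcp_rot: [-3.14, -0.001, 2.266]
force: [-0.4, -1.3, -0.8]
finger_gap: -0.001
finger_force: 0.0
```

```bash
cat >> h.py <<'E'
YAW=.691;ORG=np.array([.5855,.267,0])
A=np.array([[np.cos(YAW),np.sin(YAW),0],[-np.sin(YAW),np.cos(YAW),0],[0,0,1]])
def st():
    T,s=pose();print('t',round(s['t'],2),'tcp case mm',((T[:3,3]-ORG)@A.T*1000).round(1),'rot',np.round(s['tcp_rot'],3),'F case',(A@np.array(s['force'])).round(1),'gap',round(s['finger_gap'],3),'j',np.round(s['joint_positions'],2))
    print('tool axes in case (cols)',(A@T[:3,:3]).round(3).tolist())
E
python3 - <<'E'
from h import *
st();c=cap('wrist');save('c',c['image']);print(np.round(c['tool_from_camera'],3).tolist(),c['vfov'])
E
```

```text
t 2.85 tcp case mm [-46.9   1.1 449.5] rot [-3.140e+00 -1.000e-03  2.266e+00] F case [-1.2 -0.7 -0.8] gap -0.001 j [ 0.34  0.15  1.4   0.    1.6  -0.36]
tool axes in case (cols) [[-0.004, 1.0, -0.002], [1.0, 0.004, 0.001], [0.001, -0.002, -1.0]]
[[0.001, 0.957, 0.291, 0.075], [1.0, -0.001, -0.0, 0.0], [0.0, 0.291, -0.957, -0.142], [0.0, 0.0, 0.0, 1.0]] 58.86778886765469
```

View pics/c.png

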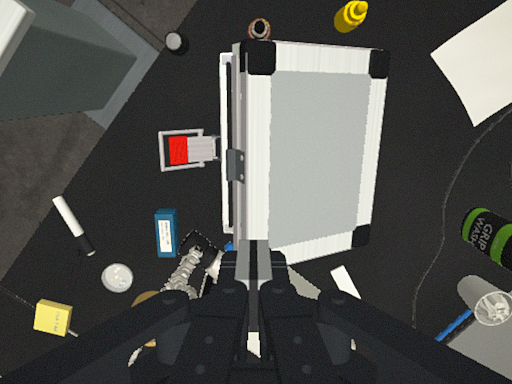

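The wrist view agrees with the map: red sleeve at (178,150), keeper at (235,165), case beside it, with the camera out on the case's +y side. Next I press the lid down along its arc.

Call:
{"op": "play_rows", "data": {
  "plan": [
    {"gripper": 1,"offset": [-0.1,-0.2,6],"yaw": 0},
    {"gripper": 1,"offset": [-0.1,-0.2,12],"yaw": 0},
    {"gripper": 1,"offset": [-0.1,-0.2,16],"yaw": 0},
    {"gripper": 1,"offset": [-0.1,-0.2,18.4],"yaw": 0},
    {"gripper": 1,"offset": [-0.1,-0.3,19.4],"yaw": 0},
    {"gripper": 1,"offset": [-0.1,-0.9,20.3],"yaw": 0},
    {"gripper": 1,"offset": [-0.1,-1.2,20.8],"yaw": 0},
    {"gripper": 1,"offset": [-0.1,-1.5,21.3],"yaw": 0},
    {"gripper": 1,"offset": [-0.1,-1.8,21.9],"yaw": 0},
    {"gripper": 1,"offset": [-0.1,-2.1,22.5],"yaw": 0},
    {"gripper": 1,"offset": [-0.1,-2.4,23.1],"yaw": 0},
    {"gripper": 1,"offset": [-0.1,-2.7,23.7],"yaw": 0},
    {"gripper": 1,"offset": [-0.1,-2.9,24.2],"yaw": 0},
    {"gripper": 1,"offset": [-0.1,-3.1,24.7],"yaw": 0},
    {"gripper": 1,"offset": [-0.1,-3.2,25.1],"yaw": 0},
    {"gripper": 1,"offset": [-0.1,-3.3,25.5],"yaw": 0},
    {"gripper": 1,"offset": [-0.1,-3.3,25.5],"yaw": 0}
  ]
}}

```text
t: 5.03
tool_pos: [0.523, 0.2131, 0.1956]
tcp_rot: [-3.141, -0.001, 2.262]
force: [-0.4, 0.3, 0.6]
finger_gap: 0.001
finger_force: 0.0
```

```bash
python3 - <<'E'
from h import *
st()
E
```

```text
t 5.03 tcp case mm [-82.5  -1.7 195.6] rot [-3.141e+00 -1.000e-03  2.262e+00] F case [-0.1  0.5  0.6] gap 0.001 j [ 0.31  0.23  1.81  0.    1.1  -0.38]
tool axes in case (cols) [[0.0, 1.0, -0.001], [1.0, -0.0, 0.001], [0.001, -0.001, -1.0]]
```

Call:
{"op": "play_rows", "data": {
  "plan": [
    {"gripper": 1,"offset": [0,0,0.3],"yaw": 0},
    {"gripper": 1,"offset": [0,0,0.6],"yaw": 0},
    {"gripper": 1,"offset": [0,0,0.9],"yaw": 0},
    {"gripper": 1,"offset": [0,0,1.0],"yaw": 0},
    {"gripper": 1,"offset": [0,0,1.1],"yaw": 0},
    {"gripper": 1,"offset": [0,0,1.1],"yaw": 0}
  ]
}}

```text
t: 5.78
tool_pos: [0.5236, 0.2132, 0.1852]
tcp_rot: [3.141, -0.0, 2.262]
force: [-0.2, 0.0, -0.8]
finger_gap: 0.001
finger_force: 0.0
```

```bash
python3 - <<'E'
from h import *
st();c=cap('top')
V=(c['W']-ORG)@A.T
m=(abs(V[...,0])<.07)&(abs(V[...,1])<.1)&(V[...,2]>.15)&(V[...,2]<.24)
p=V[m];print('lid plane',np.linalg.lstsq(np.c_[p[:,:2],np.ones(len(p))],p[:,2],rcond=None)[0])
E
```

```text
t 5.78 tcp case mm [-82.   -2.  185.2] rot [ 3.141 -0.     2.262] F case [-0.1  0.1 -0.8] gap 0.001 j [ 0.31  0.24  1.82  0.    1.08 -0.38]
tool axes in case (cols) [[0.0, 1.0, 0.0], [1.0, -0.0, 0.0], [0.0, 0.0, -1.0]]
lid plane [-0.04534235 -0.00137948  0.18197487]
```

Call:
{"op": "play_rows", "data": {
  "plan": [
    {"gripper": 1,"offset": [0,0,0.1],"yaw": 0},
    {"gripper": 1,"offset": [0,0,0.2],"yaw": 0},
    {"gripper": 1,"offset": [0,0,0.25],"yaw": 0},
    {"gripper": 1,"offset": [0,0,0.25],"yaw": 0}
  ]
}}

```text
t: 6.32
tool_pos: [0.5235, 0.2132, 0.1827]
tcp_rot: [3.141, -0.0, 2.262]
force: [-0.1, 0.1, 0.5]
finger_gap: 0.002
finger_force: 0.1
```

```bash
cat >> h.py <<'E'
def lid():
    c=cap('top');V=(c['W']-ORG)@A.T
    m=(abs(V[...,0])<.07)&(abs(V[...,1])<.1)&(V[...,2]>.15)&(V[...,2]<.24)
    p=V[m]; k=np.linalg.lstsq(np.c_[p[:,:2],np.ones(len(p))],p[:,2],rcond=None)[0]
    p=p[abs(np.c_[p[:,:2],np.ones(len(p))]@k-p[:,2])<.004]
    k=np.linalg.lstsq(np.c_[p[:,:2],np.ones(len(p))],p[:,2],rcond=None)[0]
    print('lid plane',k.round(4),'front z',(k[2]-.09*k[0]).round(4))
E
python3 - <<'E'
from h import *
st();lid()
E
```

```text
t 6.33 tcp case mm [-82.1  -2.  182.7] rot [ 3.141 -0.     2.262] F case [-0.   0.1  0.5] gap 0.002 j [ 0.31  0.25  1.82  0.    1.08 -0.38]
tool axes in case (cols) [[0.0, 1.0, 0.0], [1.0, -0.0, 0.0], [0.0, 0.0, -1.0]]
lid plane [-0.0334 -0.0013  0.1807] front z 0.1837
```

Call:
{"op": "play_rows", "data": {
  "plan": [
    {"gripper": 1,"offset": [0,0,0.05],"yaw": 0},
    {"gripper": 1,"offset": [0,0,0.1],"yaw": 0},
    {"gripper": 1,"offset": [0,0,0.1],"yaw": 0},
    {"gripper": 1,"offset": [0,0,0.1],"yaw": 0}
  ]
}}

```text
t: 6.88
tool_pos: [0.5235, 0.2132, 0.1821]
tcp_rot: [3.141, 0.0, 2.262]
force: [-1.8, -0.7, 4.7]
finger_gap: 0.004
finger_force: 1.9
```

```bash
python3 - <<'E'
from h import *
st();lid()
E
```

```text
t 6.88 tcp case mm [-82.   -2.  182.1] rot [3.141 0.    2.262] F case [-1.9  0.6  4.7] gap 0.004 j [ 0.31  0.25  1.82  0.    1.08 -0.38]
tool axes in case (cols) [[0.0, 1.0, 0.0], [1.0, -0.0, -0.0], [-0.0, 0.0, -1.0]]
lid plane [-0.0296 -0.0006  0.1805] front z 0.1831
```

Step 1 is done: the lid rests on the seal at about 5 N. Now I retreat upward and out in front of the bail, and measure the finger width from the wrist depth.

Call:
{"op": "play_rows", "data": {
  "plan": [
    {"gripper": 1,"offset": [0.2,0,-3],"yaw": 0},
    {"gripper": 1,"offset": [0.2,0,-5],"yaw": 0},
    {"gripper": 1,"offset": [0.2,-6,-5],"yaw": 0},
    {"gripper": 1,"offset": [0.2,-11.8,-5],"yaw": 0},
    {"gripper": 1,"offset": [0.2,-12.3,0],"yaw": 0},
    {"gripper": 1,"offset": [0.2,-12.3,3.4],"yaw": 0},
    {"gripper": 1,"offset": [0.2,-12.3,3.4],"yaw": 0}
  ]
}}

```text
t: 7.8
tool_pos: [0.4245, 0.1356, 0.1451]
tcp_rot: [-3.136, -0.003, 2.261]
force: [0.1, 0.3, -0.6]
finger_gap: 0.002
finger_force: 0.0
```

```bash
python3 - <<'E'
from h import *
st();lid();T,_=pose()
c=cap('wrist');P=(c['W']-T[:3,3])@T[:3,:3]
for a,b in((-.004,.006),(-.015,-.005),(-.03,-.015),(-.06,-.03)):
    m=(P[...,2]>a)&(P[...,2]<b)&(abs(P[...,0])<.03)&(abs(P[...,1])<.06)
    if m.sum(): print(a,b,m.sum(),np.percentile(P[m],[1,99],axis=0).round(4).tolist())
s=cap('side');V=(s['W']-ORG)@A.T;im=s['image'].astype(int)
r=(im[...,0]>150)&(im[...,1]<70)&(im[...,2]<70)&(V[...,2]>.1)
print('red',r.sum(),np.median(V[r],0).round(4))
save('d',np.hstack([s['image'][130:280,230:400],cap('top')['image'][130:280,230:400]]),2.3)
E
```

```text
t 7.8 tcp case mm [-207.8    1.3  145.1] rot [-3.136e+00 -3.000e-03  2.261e+00] F case [ 0.3  0.2 -0.6] gap 0.002 j [ 0.21  0.07  2.11  0.    0.96 -0.48]
tool axes in case (cols) [[0.0, 1.0, -0.006], [1.0, -0.0, 0.003], [0.003, -0.006, -1.0]]
lid plane [-0.0276 -0.0009  0.1805] front z 0.1829
-0.004 0.006 1519 [[-0.0227, 0.0011, -0.004], [0.0265, 0.0599, 0.0039]]
-0.015 -0.005 1996 [[-0.0125, -0.0122, -0.0147], [0.0265, 0.0525, -0.0051]]
-0.03 -0.015 1261 [[0.0071, -0.0134, -0.0299], [0.0123, 0.0133, -0.0152]]
-0.06 -0.03 11715 [[-0.0078, -0.0372, -0.0598], [0.0144, 0.0373, -0.0317]]
red 118 [-0.148   0.0044  0.1475]
```

View pics/d.png

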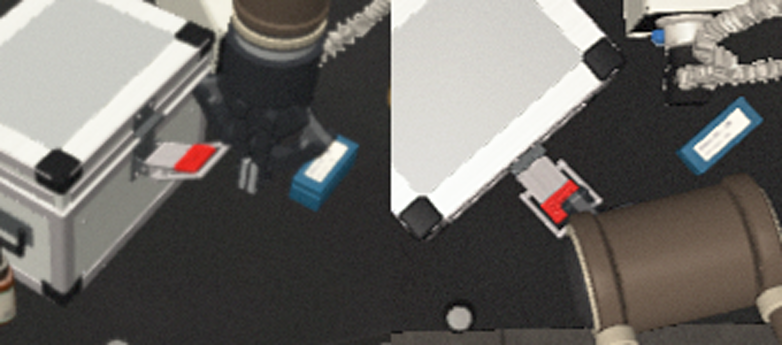

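The picture shows the lid closed and the fingers standing before the folded bail (side crop, fingers at about (250,175), bail at (190,160)), clear of the slide box. Now I lift the bail along its arc.

Call:
{"op": "play_rows", "data": {
  "plan": [
    {"gripper": 1,"offset": [0,0.9,0],"yaw": 0},
    {"gripper": 1,"offset": [0,1.8,0],"yaw": 0},
    {"gripper": 1,"offset": [0,2.3,-0.1],"yaw": 0},
    {"gripper": 1,"offset": [0,2.75,-0.6],"yaw": 0},
    {"gripper": 1,"offset": [0,3.05,-0.9],"yaw": 0},
    {"gripper": 1,"offset": [0,3.35,-1.15],"yaw": 0},
    {"gripper": 1,"offset": [0,3.7,-1.4],"yaw": 0},
    {"gripper": 1,"offset": [0,4.05,-1.6],"yaw": 0},
    {"gripper": 1,"offset": [0,4.45,-1.8],"yaw": 0},
    {"gripper": 1,"offset": [0,4.85,-1.95],"yaw": 0},
    {"gripper": 1,"offset": [0,5.25,-2.05],"yaw": 0},
    {"gripper": 1,"offset": [0,5.65,-2.15],"yaw": 0},
    {"gripper": 1,"offset": [0,5.65,-2.15],"yaw": 0}
  ]
}}

```text
t: 9.62
tool_pos: [0.4725, 0.1734, 0.1713]
tcp_rot: [3.138, 0.0, 2.262]
force: [-3.0, 0.4, 7.7]
finger_gap: 0.001
finger_force: 3.7
```

```bash
python3 - <<'E'
from h import *
st()
s=cap('side');V=(s['W']-ORG)@A.T;im=s['image'].astype(int)
r=(im[...,0]>150)&(im[...,1]<70)&(im[...,2]<70)&(V[...,2]>.1)
print('red',r.sum(),np.median(V[r],0).round(4))
save('e',np.hstack([s['image'][130:250,230:350],cap('wrist')['image'][150:270,150:330]]),2.6)
E
```

```text
t 9.62 tcp case mm [-146.7   -0.2  171.3] rot [3.138 0.    2.262] F case [-2.   2.2  7.7] gap 0.001 j [ 0.26  0.14  1.97  0.    1.03 -0.43]
tool axes in case (cols) [[0.0, 1.0, 0.004], [1.0, -0.0, -0.0], [-0.0, 0.004, -1.0]]
red 126 [-0.1495  0.0033  0.1443]
```

View pics/e.png

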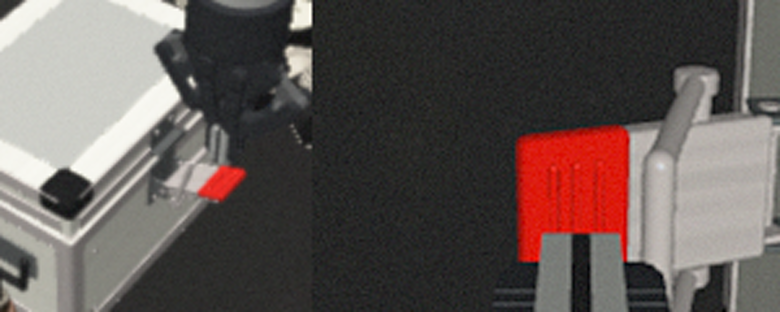

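The bail stands nearly upright in front of the fingers (wrist crop, bar at column 655, fingers at 540–625). I push it on past upright.

Call:
{"op": "play_rows", "data": {
  "plan": [
    {"gripper": 1,"offset": [0,0.4,-0.1],"yaw": 0},
    {"gripper": 1,"offset": [0,0.8,-0.15],"yaw": 0},
    {"gripper": 1,"offset": [0,1.2,-0.15],"yaw": 0},
    {"gripper": 1,"offset": [0,1.6,-0.15],"yaw": 0},
    {"gripper": 1,"offset": [0,2.0,-0.15],"yaw": 0},
    {"gripper": 1,"offset": [0,2.4,-0.15],"yaw": 0},
    {"gripper": 1,"offset": [0,2.7,-0.15],"yaw": 0},
    {"gripper": 1,"offset": [0,2.7,-0.15],"yaw": 0}
  ]
}}

```text
t: 10.72
tool_pos: [0.4918, 0.1896, 0.1705]
tcp_rot: [-3.141, -0.0, 2.262]
force: [-0.2, 0.3, -0.6]
finger_gap: -0.004
finger_force: 0.0
```

```bash
python3 - <<'E'
from h import *
st()
s=cap('side');V=(s['W']-ORG)@A.T;im=s['image'].astype(int)
r=(im[...,0]>150)&(im[...,1]<70)&(im[...,2]<70)&(V[...,2]>.1)
print('red',r.sum(),np.median(V[r],0).round(4))
save('f',np.hstack([s['image'][130:250,230:350],cap('wrist')['image'][150:270,200:380]]),2.6)
E
```

```text
t 10.72 tcp case mm [-121.6    0.   170.5] rot [-3.141 -0.     2.262] F case [ 0.1  0.4 -0.6] gap -0.004 j [ 0.29  0.19  1.92  0.    1.04 -0.41]
tool axes in case (cols) [[-0.0, 1.0, -0.0], [1.0, 0.0, 0.0], [0.0, -0.0, -1.0]]
red 128 [-0.1495  0.0032  0.144 ]
```

View pics/f.png

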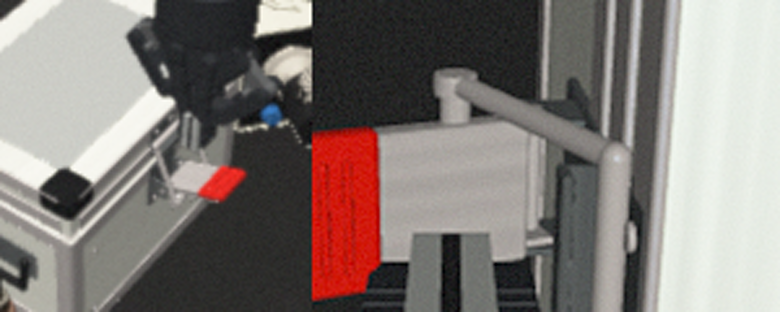

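The bail now rests on the lid behind the keeper lip (wrist crop, bar at column 615, over the dark keeper). Next I back off, open the gripper and measure the open front finger.

Call:
{"op": "play_rows", "data": {
  "plan": [
    {"gripper": 1,"offset": [0,-3,-1.5],"yaw": 0},
    {"gripper": 1,"offset": [0,-7,-3],"yaw": 0},
    {"gripper": 0,"offset": [0,-9,-3.5],"yaw": 0},
    {"gripper": 0,"offset": [0,-9,-3.5],"yaw": 0},
    {"gripper": 0,"offset": [0,-9,-3.5],"yaw": 0},
    {"gripper": 0,"offset": [0,-9,-3.5],"yaw": 0},
    {"gripper": 0,"offset": [0,-9,-3.5],"yaw": 0},
    {"gripper": 0,"offset": [0,-9,-3.5],"yaw": 0}
  ]
}}

```text
t: 11.82
tool_pos: [0.4225, 0.1324, 0.2055]
tcp_rot: [-3.141, -0.0, 2.262]
force: [0.5, 1.0, -0.2]
finger_gap: 0.998
finger_force: 0.0
```

```bash
python3 - <<'E'
from h import *
st();T,_=pose()
c=cap('wrist');P=(c['W']-T[:3,3])@T[:3,:3];V=(c['W']-ORG)@A.T
for a in np.arange(-.08,.02,.01):
    m=(P[...,2]>a)&(P[...,2]<a+.01)&(P[...,0]<.03)&(P[...,0]>-.03)&(P[...,1]>.0)&(P[...,1]<.09)
    if m.sum(): print(a.round(3),m.sum(),np.percentile(P[m],[1,50,99],axis=0).round(4).tolist())
im=c['image'].astype(int);r=(im[...,0]>150)&(im[...,1]<70)&(im[...,2]<70)&(V[...,2]>.1)
p=V[r];print('red',r.sum(),np.median(p,0).round(4),p.min(0).round(4),p.max(0).round(4))
save('g',c['image'],1.2)
E
```

```text
t 11.82 tcp case mm [-2.114e+02  1.000e-01  2.055e+02] rot [-3.141 -0.     2.262] F case [ 1.   0.4 -0.2] gap 0.998 j [ 0.21 -0.02  2.07  0.    1.1  -0.49]
tool axes in case (cols) [[-0.0, 1.0, -0.001], [1.0, 0.0, 0.0], [0.0, -0.001, -1.0]]
-0.08 3863 [[0.0082, 0.0007, -0.0799], [0.0121, 0.0305, -0.0764], [0.0185, 0.0644, -0.0702]]
-0.07 4868 [[-0.0049, 0.0389, -0.0698], [0.008, 0.0576, -0.0654], [0.0145, 0.0692, -0.0602]]
-0.06 1217 [[0.0035, 0.0423, -0.06], [0.0125, 0.0502, -0.0573], [0.0148, 0.0703, -0.05]]
-0.05 1042 [[-0.0073, 0.0422, -0.05], [0.0085, 0.0432, -0.0449], [0.0123, 0.0558, -0.0401]]
-0.04 999 [[-0.0098, 0.0423, -0.0399], [0.0076, 0.0429, -0.0354], [0.0123, 0.0561, -0.0301]]
-0.03 805 [[-0.0098, 0.0423, -0.0299], [0.0076, 0.0429, -0.0253], [0.0123, 0.0559, -0.0201]]
-0.02 326 [[-0.0096, 0.0423, -0.0199], [0.0038, 0.0428, -0.0173], [0.0122, 0.0494, -0.0125]]
red 1820 [-0.1495  0.0025  0.1448] [-0.1602 -0.0171  0.1378] [-0.1367  0.0198  0.1497]
```

View pics/g.png

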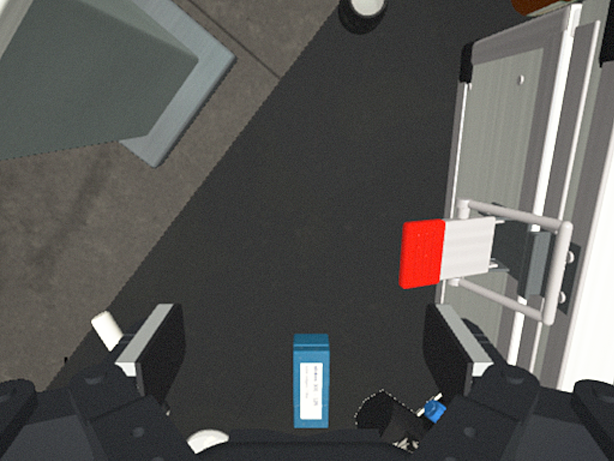

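The open front finger spans 42.5 to 56 mm from the TCP, with its tip 13 mm above it. The red sleeve is at (420,253) in the view. I press the lever down to about 1.25 rad, then check the bar.

Call:
{"op": "play_rows", "data": {
  "plan": [
    {"gripper": 0,"offset": [0.1,0.3,2.5],"yaw": 0},
    {"gripper": 0,"offset": [0.1,0.3,4.5],"yaw": 0},
    {"gripper": 0,"offset": [0.1,0.3,5.8],"yaw": 0},
    {"gripper": 0,"offset": [0.1,0.3,6.4],"yaw": 0},
    {"gripper": 0,"offset": [0.1,0.3,6.9],"yaw": 0},
    {"gripper": 0,"offset": [0.1,0.3,7.4],"yaw": 0},
    {"gripper": 0,"offset": [0.1,0.3,7.9],"yaw": 0},
    {"gripper": 0,"offset": [0.1,0.3,8.4],"yaw": 0},
    {"gripper": 0,"offset": [0.1,0.3,8.9],"yaw": 0},
    {"gripper": 0,"offset": [0.1,0.2,9.4],"yaw": 0},
    {"gripper": 0,"offset": [0.1,0.15,9.9],"yaw": 0},
    {"gripper": 0,"offset": [0.1,0.15,10.3],"yaw": 0},
    {"gripper": 0,"offset": [0.1,0.15,10.3],"yaw": 0}
  ]
}}

```text
t: 13.5
tool_pos: [0.4192, 0.131, 0.1011]
tcp_rot: [-3.132, -0.001, 2.263]
force: [-3.7, -7.9, -0.4]
finger_gap: 0.997
finger_force: 4.1
```

```bash
python3 - <<'E'
from h import *
st();lid()
s=cap('side');V=(s['W']-ORG)@A.T;im=s['image'].astype(int)
r=(im[...,0]>150)&(im[...,1]<70)&(im[...,2]<70)&(V[...,2]>.05)&(V[...,0]<-.1)
print('red',r.sum(),np.median(V[r],0).round(4))
save('i',np.hstack([s['image'][140:230,240:350],cap('wrist')['image'][100:190,250:410]]),2.9)
E
```

```text
t 13.5 tcp case mm [-214.8    1.2  101.1] rot [-3.132e+00 -1.000e-03  2.263e+00] F case [-7.9 -3.7 -0.4] gap 0.997 j [ 0.21  0.14  2.15 -0.01  0.86 -0.48]
tool axes in case (cols) [[-0.001, 1.0, -0.01], [1.0, 0.001, 0.001], [0.001, -0.01, -1.0]]
lid plane [-0.0292 -0.0011  0.1805] front z 0.1831
red 83 [-0.152   0.0111  0.1178]
```

View pics/i.png

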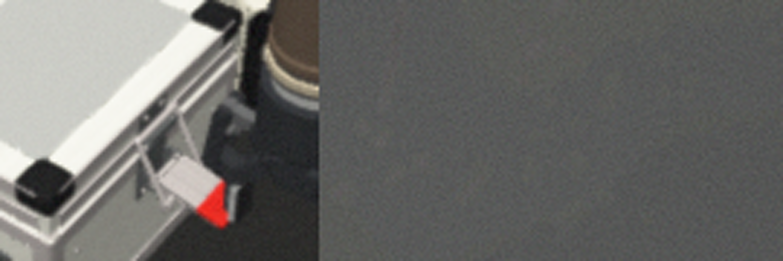

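```bash
python3 - <<'E'
from h import *
st()
s=cap('side');V=(s['W']-ORG)@A.T;im=s['image'].astype(int)
r=(im[...,0]>150)&(im[...,1]<70)&(im[...,2]<70)&(V[...,2]>.05)&(V[...,0]<-.1)
p=V[r];print('red',np.percentile(p,[2,50,98],axis=0).round(4).tolist(),'slope ang',np.pi/2-np.arctan(np.polyfit(p[:,0],p[:,2],1)[0]))
g=im.min(-1)>120
m=g&(V[...,0]<-.107)&(V[...,0]>-.15)&(abs(V[...,1])<.014)&(V[...,2]>.08)&(V[...,2]<.17)
p=V[m];print('plate',m.sum());
for a in np.arange(-.15,-.105,.006):
    k=(p[:,0]>a)&(p[:,0]<a+.006)
    if k.sum(): print(a.round(3),k.sum(),np.median(p[k],0).round(4))
m=(abs(V[...,1])<.03)&(V[...,2]>.05)&(V[...,0]<-.14)&(V[...,0]>-.18)&~r
p=V[m];print('near finger',m.sum(),np.percentile(p,[2,50,98],axis=0).round(4).tolist())
m=g&(abs(abs(V[...,1])-.0)<.026)&(V[...,2]>.15)&(V[...,0]<-.091)&(V[...,0]>-.105)
print('bar?',m.sum(),np.percentile(V[m],[5,50,95],axis=0).round(4).tolist() if m.any() else '')
w=cap('wrist');save('w',np.hstack([w['image'],s['image'][:,200:400]]),.8)
E
```

```text
t 13.65 tcp case mm [-214.8    1.2  101. ] rot [-3.132e+00 -1.000e-03  2.263e+00] F case [-8.3 -2.8 -1. ] gap 1.0 j [ 0.21  0.14  2.15 -0.01  0.86 -0.48]
tool axes in case (cols) [[-0.001, 1.0, -0.01], [1.0, 0.001, 0.001], [0.001, -0.01, -1.0]]
red [[-0.165, -0.008, 0.1127], [-0.1511, 0.0114, 0.1174], [-0.1445, 0.019, 0.1204]] slope ang 1.3953332528233753
plate 173
-0.144 23 [-0.1409  0.0014  0.1192]
-0.138 31 [-0.1347  0.0007  0.1198]
-0.132 29 [-0.1289 -0.0008  0.1208]
-0.126 32 [-0.1233  0.0012  0.1224]
-0.12 31 [-0.1174  0.0034  0.1224]
-0.114 25 [-0.1114 -0.0012  0.1234]
-0.108 2 [-0.1074 -0.0007  0.1236]
near finger 584 [[-0.1794, -0.0097, 0.1155], [-0.1602, 0.0096, 0.175], [-0.1415, 0.022, 0.3426]]
bar? 66 [[-0.0982, -0.0226, 0.1535], [-0.0946, 0.0013, 0.1619], [-0.0915, 0.0246, 0.164]]
```

View pics/w.png

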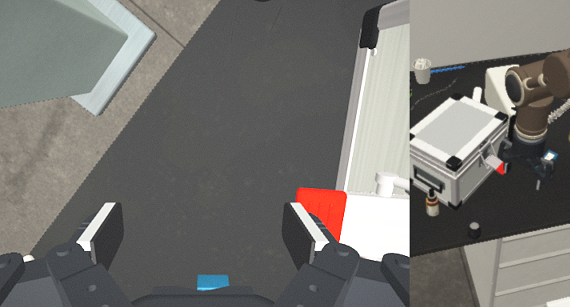

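The wrist view shows the finger out at the sleeve's end: the tip is bevelled and was sliding off outward. The bar sits in the trough at about (-95,161) and the lever is at about 1.4. I lift the finger, move it 10 mm inward and press again.

Call:
{"op": "play_rows", "data": {
  "plan": [
    {"gripper": 0,"offset": [-0.1,0,-1.0],"yaw": 0},
    {"gripper": 0,"offset": [-0.1,0,-2.0],"yaw": 0},
    {"gripper": 0,"offset": [-0.1,0.9,-2.0],"yaw": 0},
    {"gripper": 0,"offset": [-0.1,0.9,-2.0],"yaw": 0},
    {"gripper": 0,"offset": [-0.1,0.9,-2.0],"yaw": 0}
  ]
}}

```text
t: 14.38
tool_pos: [0.4304, 0.1391, 0.1226]
tcp_rot: [-3.141, -0.0, 2.262]
force: [0.5, -0.5, -0.2]
finger_gap: 0.999
finger_force: 0.0
```

```bash
python3 - <<'E'
from h import *
st()
s=cap('side');V=(s['W']-ORG)@A.T;im=s['image'].astype(int)
r=(im[...,0]>150)&(im[...,1]<70)&(im[...,2]<70)&(V[...,2]>.05)&(V[...,0]<-.1)
p=V[r];print('red',np.percentile(p,[2,50,98],axis=0).round(4).tolist(),'slope ang',np.pi/2-np.arctan(np.polyfit(p[:,0],p[:,2],1)[0]))
E
```

```text
t 14.38 tcp case mm [-2.010e+02  2.000e-01  1.226e+02] rot [-3.141 -0.     2.262] F case [ 0.1 -0.6 -0.2] gap 0.999 j [ 0.22  0.12  2.11  0.    0.91 -0.48]
tool axes in case (cols) [[-0.0, 1.0, -0.0], [1.0, 0.0, 0.0], [0.0, -0.0, -1.0]]
red [[-0.1655, -0.0159, 0.1135], [-0.1563, 0.0047, 0.1169], [-0.1452, 0.0195, 0.125]] slope ang 1.4260847223099407
```

Call:
{"op": "play_rows", "data": {
  "plan": [
    {"gripper": 0,"offset": [0,0,1.0],"yaw": 0},
    {"gripper": 0,"offset": [0,0,1.5],"yaw": 0},
    {"gripper": 0,"offset": [0,0,2.0],"yaw": 0},
    {"gripper": 0,"offset": [0,0.05,2.45],"yaw": 0},
    {"gripper": 0,"offset": [0,0.15,2.9],"yaw": 0},
    {"gripper": 0,"offset": [0,0.25,3.35],"yaw": 0},
    {"gripper": 0,"offset": [0,0.25,3.35],"yaw": 0}
  ]
}}

```text
t: 15.3
tool_pos: [0.4319, 0.1403, 0.089]
tcp_rot: [-3.14, -0.001, 2.262]
force: [-3.0, -0.9, 3.4]
finger_gap: 1.001
finger_force: 2.0
```

```bash
cat >> h.py <<'E'
def lev():
    st();lid();s=cap('side');V=(s['W']-ORG)@A.T;im=s['image'].astype(int)
    r=(im[...,0]>150)&(im[...,1]<70)&(im[...,2]<70)&(V[...,2]>.05)&(V[...,0]<-.1)
    p=V[r]
    if len(p)>5: print('red',len(p),np.percentile(p,[2,50,98],axis=0).round(4).tolist(),'slope ang',np.pi/2-np.arctan(np.polyfit(p[:,0],p[:,2],1)[0]))
    m=(im.min(-1)>120)&(V[...,0]<-.108)&(V[...,0]>-.15)&(abs(V[...,1])<.014)&(V[...,2]>.07)&(V[...,2]<.17)
    p=V[m]
    if len(p)>5: print('plate',m.sum(),np.pi/2-np.arctan(np.polyfit(p[:,0],p[:,2],1)[0]))
    m=(im.min(-1)>120)&(abs(V[...,1])<.026)&(V[...,2]>.15)&(V[...,0]<-.091)&(V[...,0]>-.105)
    if m.any(): print('bar?',m.sum(),np.median(V[m],0).round(4))
E
python3 -c "
from h import *
lev()"
```

```text
t 15.3 tcp case mm [-199.1    0.3   89. ] rot [-3.140e+00 -1.000e-03  2.262e+00] F case [-2.9  1.2  3.4] gap 1.001 j [ 0.22  0.18  2.13 -0.    0.83 -0.47]
tool axes in case (cols) [[-0.0, 1.0, -0.001], [1.0, 0.0, 0.001], [0.001, -0.001, -1.0]]
lid plane [-0.0195 -0.0009  0.1796] front z 0.1814
red 86 [[-0.1613, -0.0159, 0.0945], [-0.1557, 0.0103, 0.0983], [-0.1431, 0.0194, 0.1067]] slope ang 1.1499045132949495
plate 152 1.1557070158904734
bar? 60 [-0.0951  0.0008  0.1583]
```

Call:
{"op": "play_rows", "data": {
  "plan": [
    {"gripper": 0,"offset": [0,0.2,0.45],"yaw": 0},
    {"gripper": 0,"offset": [0,0.4,0.85],"yaw": 0},
    {"gripper": 0,"offset": [0,0.7,1.25],"yaw": 0},
    {"gripper": 0,"offset": [0,1.0,1.6],"yaw": 0},
    {"gripper": 0,"offset": [0,1.0,1.6],"yaw": 0}
  ]
}}

```text
t: 16.02
tool_pos: [0.4392, 0.1464, 0.0727]
tcp_rot: [-3.139, -0.001, 2.262]
force: [-4.8, -1.8, 2.6]
finger_gap: 0.999
finger_force: 2.2
```

```bash
python3 -c "
from h import *
lev()"
```

```text
t 16.02 tcp case mm [-189.6    0.3   72.7] rot [-3.139e+00 -1.000e-03  2.262e+00] F case [-4.9  1.6  2.6] gap 0.999 j [ 0.23  0.23  2.11 -0.    0.8  -0.46]
tool axes in case (cols) [[-0.0, 1.0, -0.002], [1.0, 0.0, 0.001], [0.001, -0.002, -1.0]]
lid plane [-0.0095 -0.0009  0.1787] front z 0.1795
red 71 [[-0.1491, -0.0146, 0.0739], [-0.1457, 0.0112, 0.0803], [-0.1348, 0.0195, 0.0908]] slope ang 0.8359360480976105
plate 105 1.264083601384995
bar? 52 [-0.0952  0.0027  0.1561]
```

Call:
{"op": "play_rows", "data": {
  "plan": [
    {"gripper": 0,"offset": [0,0.1,0.4],"yaw": 0},
    {"gripper": 0,"offset": [0,0.1,0.8],"yaw": 0},
    {"gripper": 0,"offset": [0,0.1,1.2],"yaw": 0},
    {"gripper": 0,"offset": [0,0.1,1.6],"yaw": 0},
    {"gripper": 0,"offset": [0,0.1,2.0],"yaw": 0},
    {"gripper": 0,"offset": [0,0.1,2.0],"yaw": 0}
  ]
}}

```text
t: 16.88
tool_pos: [0.4422, 0.1479, 0.0536]
tcp_rot: [3.139, 0.001, 2.261]
force: [0.9, 0.3, 0.1]
finger_gap: 1.0
finger_force: 0.0
```

```bash
python3 -c "
from h import *
lev()"
```

```text
t 16.88 tcp case mm [-186.3   -0.5   53.6] rot [3.139e+00 1.000e-03 2.261e+00] F case [ 0.9 -0.3  0.1] gap 1.0 j [ 0.23  0.27  2.12  0.    0.75 -0.46]
tool axes in case (cols) [[0.0, 1.0, 0.003], [1.0, -0.0, -0.001], [-0.001, 0.003, -1.0]]
lid plane [-0.0101 -0.0015  0.1787] front z 0.1796
red 49 [[-0.1146, -0.0103, 0.0604], [-0.1132, 0.0061, 0.07], [-0.1088, 0.0189, 0.08]] slope ang 2.0677662499871188
plate 20 0.9036906650363671
bar? 53 [-0.0955  0.0083  0.1559]
```

The contact force has gone to zero and the sleeve is at (-113,70), which matches home: it has snapped. I withdraw outward, then up.

Call:
{"op": "play_rows", "data": {
  "plan": [
    {"gripper": 0,"offset": [0,-1.5,0],"yaw": 0},
    {"gripper": 0,"offset": [0,-4,-2],"yaw": 0},
    {"gripper": 0,"offset": [0,-6,-7],"yaw": 0},
    {"gripper": 0,"offset": [0,-8,-13],"yaw": 0},
    {"gripper": 0,"offset": [0,-8,-19],"yaw": 0},
    {"gripper": 0,"offset": [0,-8,-25],"yaw": 0},
    {"gripper": 0,"offset": [0,-8,-25],"yaw": 0},
    {"gripper": 0,"offset": [0,-8,-25],"yaw": 0}
  ]
}}

```text
t: 17.98
tool_pos: [0.3782, 0.0961, 0.3023]
tcp_rot: [-3.141, -0.001, 2.262]
force: [0.5, 0.3, -2.1]
finger_gap: 1.0
finger_force: 0.0
```

```bash
python3 - <<'E'
from h import *
lev()
s=cap('side');save('z',np.hstack([s['image'][130:280,190:360],cap('wrist')['image'][20:290:,200:506][:150*1,:]] if 0 else [s['image'][130:280,190:360],cap('top')['image'][100:250,190:360]]),2.3)
E
```

```text
t 17.98 tcp case mm [-268.6    0.4  302.3] rot [-3.141e+00 -1.000e-03  2.262e+00] F case [ 0.6 -0.1 -2.1] gap 1.0 j [ 0.14 -0.24  2.05 -0.    1.33 -0.55]
tool axes in case (cols) [[0.0, 1.0, -0.001], [1.0, -0.0, 0.001], [0.001, -0.001, -1.0]]
lid plane [-0.0111 -0.0011  0.1788] front z 0.1798
red 49 [[-0.1145, -0.0109, 0.0589], [-0.1128, 0.0056, 0.0696], [-0.1085, 0.0193, 0.0792]] slope ang 2.093635185395936
plate 17 1.140256957254293
bar? 49 [-0.0952  0.0026  0.1562]
```

View pics/z.png

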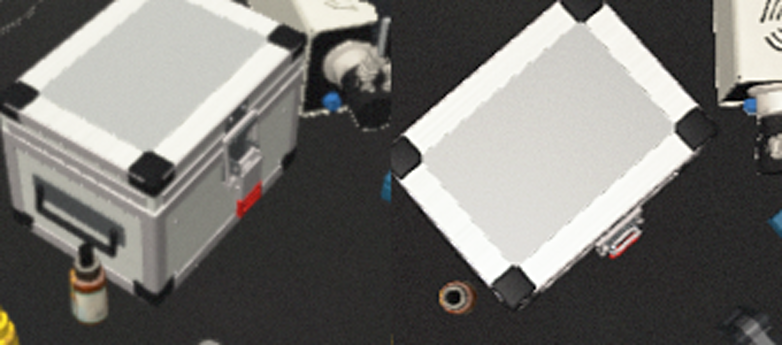

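The final view shows the lever home with the red sleeve straight down at (248,200), the bail over the keeper at (240,120), the lid clamped and the bottle upright.

```bash
python3 -c "
from h import *
print(ticket.close_job())"
```

```text
the job is handed in; nothing more can be done
None
```

I've handed the job in; the hand-in returned no verdict. On the last check the lid was clamped (front edge about 179–180 mm), the bail was in the keeper, the lever was home, the bottle was upright, and the case, by the camera, was where it stood.

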